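Set the strobe's phase wheel to its pointer and lock it

TASK

Turn the strobe unit's phase wheel by its rim, without spinning it, until the white mark faces the fixed red pointer, and let go of the wheel. Then throw the yellow-knobbed locking lever fully over, away from the robot, leaving the mark at the pointer. Leave the bells, forks and other things lying about where they are.

Things in the scene. Friction and masses are not known exactly. Their poses are not given: they have to be found in the camera images.
- console: strobe drive unit, fixed: grey plate 300 (x) by 475 (y) by 12 mm with a sloped phase wheel in the middle, a light bar above it and a locking lever at the left (+y) end. Origin: underside of the plate, below the middle of the wheel's underside; plate from y -180 to 295. x points away from the robot (up-slope), y left, z up. Small loose things stand on the plate's rear part
- wheel_center (a point): wheel's centre in the plane of the rim's top edge. The wheel: dark steel cup open upwards, 150 mm across, 42 deep; floor 8 thick; standing rim 10 thick (radii 65 to 75), 34 high inside; brass hub stub 18 across, 4 high. Its fixed axis leans 30 degrees towards the robot: (-0.5, 0, 0.866) in the unit's frame, up-slope is (0.866, 0, 0.5). The rim can be pinched across its thickness, best on its low side
- light_bar (a point): middle of the light bar, 16 mm thick, running level along the unit's y above the wheel, 250 mm over the table, on two posts 14 mm thick at 160 mm to either side. It leaves no room for a gripper pointing straight down over the wheel's middle or sides: work on the wheel with the tool leaning back towards the robot, along the wheel's axis
- wheel (a joint): angle of the wheel, rad, positive anticlockwise seen from above along its axis; the mark faces the pointer at 0 and at every full turn. It has no stops, turns either way with light friction (about 1 N at the rim) and stays where it is left
- wheel_mark (a point): outer top edge of the rim at the white engraved mark (a white line 4 mm wide across the rim's top, down its outside and along the wheel's floor), 75 mm from the axis; turns with the wheel
- pointer_tip (a point): tip of the fixed red pointer, on the up-slope (+x) side of the wheel, 4 mm outside the rim, level with its top edge (79 mm from the axis)
- lever (a joint): angle of the locking lever, rad: 0 leaning to the unit's -x (unlocked), 1.0 leaning to +x against its stop (locked). It stays where it is left; moving it needs about 2 N at the knob and does not move the wheel
- lever_tip (a point): centre of the lever's yellow ball knob, 26 mm across, on a 10 mm steel rod, 80 mm from the pivot. Pivot: x -70, y 255, height 34 mm in the unit's frame, turning about the unit's y; it leans 0.5 rad to -x at joint 0 and 0.5 rad to +x at joint 1. It stands on a block 70 (x) by 50 (y) by 25 mm high on the plate
- fork_base: black iron tuning fork stand base, 70 x 55 x 36 mm high, on the unit's plate behind the lever; origin at its underside; leave it alone
- rod_center (a point): middle of a black ebonite rod with rounded tips, 160 mm long, 16 mm thick, lying along the rear of the unit's plate; leave it alone
- dish: small wooden dish, 52 mm across, 22 mm high, on the rear right of the plate; origin at its underside; leave it alone
- ball_center (a point): centre of a steel bearing ball 30 mm across, in the dish; leave it alone
- bell_jar: frosted glass bell jar, 114 mm across, 178 mm high, on the left of the table; origin at its underside; leave it alone
- handbell: small brass handbell with a dark wooden handle, 64 mm across, 110 mm high, on the right of the table; origin at its underside; leave it alone
- mallet: small mallet with wooden handle, 200 mm long, lying on the left rear of the table; leave it alone
- fork_box: steel tuning fork standing on an open wooden resonance box, 180 x 90 mm, 212 mm high in all, on the right rear of the table; origin at its underside; leave it alone

How it is judged:
By the outcome, as a careful person would: the job done as asked, in the order asked, and still so for the second after the job is handed in, with the robot touching nothing.
It also fails if it takes over 72 s, if anything falls off the work surface, if the arm or the gripper's body presses on something with over 40 N, if the wrist force passes 120 N, or if a joint passes its speed limit or range.

ROBOT

A 6-joint arm with a two-finger parallel gripper is mounted at the origin on the work surface. World frame = base frame: x ahead of the robot, y to its left, z up, the work surface at z = 0. Lengths are in m, angles in rad, forces in N, time in s.
With the tool pointing down it reaches from about 0.35 to 0.8 m from the base axis. Payload 7.3 kg.
Tool frame: the origin (TCP) lies between the finger pads; the fingertips stand 25 mm ahead of it and the grasp point (between the pads) lies 6 mm ahead of it (r.tip_extent is the distance from the TCP to the fingertips, in m); z points along the fingers, y is the direction in which the jaws open and shut (so a half turn about z gives the same grasp; the last joint's range is limited). The gripper opens to 85 mm and grips with 20 to 120 N. Pads are 22 mm wide; open, the fingers measure 114 mm over their backs; the gripper's body (76 mm by 85 mm) begins 54 mm behind the grasp point. The pads swing forward as they close: fully open they stand 13 mm farther back than shut.
Start: joints at [-1.373, 0.342, 1.524, -0, 1.275, -0.146], TCP at [0.177, -0.494, 0.256] pointing down, gripper open.
Joint ranges: [-2.53, 2.53], [-0.77, 2.02], [0.04, 2.7], [-1, 4.14], [0.28, 2.66], [-3.11, 3.11]. Speed limits (rad/s): [2.57, 2.57, 3.14, 3.14, 3.14, 3.14].

INTERFACE

Orientations are given as a unit quaternion [x, y, z, w].
In Python, from workcell import r, command_gripper, optics gives the robot as it stands. The module is installed in compiled form; this text tells all that it offers. Calls block until the motion is done:
- r.reach(position, orientation): joint-space move of the TCP to a pose.
- r.move_straight(position, orientation=None, speed=0.15, max_force=None): straight line of the TCP; orientation=None keeps the orientation; speed is the mean speed in m/s. With max_force (N) it stops when the force on the tool has changed by that much, and returns True; else False.
- r.movej(angles): joint-space move.
- command_gripper(opening, force=None): finger opening in m; force is the grip in N (None keeps the last); returns when the fingers have stopped.
- r.hold(seconds).
- r.solve_ik(position, orientation): joint angles nearest the present ones, or None.
- r.read_state(): the state.
- optics.get_image(name): name is "scene" or "top" or "wrist"; returns (picture, depth): 420x560x3 uint8, red, green, blue; 420x560 float32, m along the optical axis (not along the pixel's ray), 0 where there is no reading.
- optics.camera_model(name): a dict with "K" (3x3 intrinsics, pixels), "R" (3x3) and "t" (3): a world point X has camera coordinates R X + t; the wrist camera has in their place "tool_from_camera" (4x4, takes a point from camera to tool coordinates, whose origin is the TCP and whose axes are the flange's). Camera axes: x right, y down, z forward; pixel columns grow to the right and rows downward; lengths in m; the calibration is good to about 2 mm. The wrist camera is an equidistant fisheye: a pixel r from the principal point sees the ray r / f radians off the axis. A picture is of the moment at which its call begins: read the wrist's pose just before it. camera_model takes no time and is no camera call.
A pose or a line that the arm cannot do raises r.PlanningError and nothing moves.
- r.finish_job(): hands the job in, once; it reports no verdict.
The state is a dict: "time_s": time; "joint_positions": joint angles; "dq": joint speeds; "tau": joint torques, N m; "eef_pos": TCP position; "eef_rot": TCP orientation; "contact_force": force on the tool from outside, world axes, zero at the start; "torque": the same for the moment, N m; "grip_width": finger opening in m.
Only numpy, scipy, OpenCV 4.12 (cv2) and the standard library are available. Lean on these libraries where they do the work, as an engineer would, in place of code of your own. Each camera call takes 0.05 s, during which the arm holds its last target.

## Working session

There is one attempt and no reset: what is moved stays moved. The work goes in short steps, each a Python script; the robot and the scene stay as the last script left them, time stands still between calls to the robot, and variables do not carry over. Pictures are saved under pics/ and viewed, and the job is handed in when it is done.

```bash
mkdir -p pics; ls; python3 - <<'E'
from workcell import r, command_gripper, optics
import cv2,numpy as np
for n in ["scene","top"]:
    p,d=optics.get_image(n); cv2.imwrite(f"pics/{n}0.png",p[...,::-1]); np.savez(f"pics/{n}0.npz",p=p,d=d)
    m=optics.camera_model(n);print(n,m)
print(optics.camera_model("wrist")); s=r.read_state(); print(s['time_s'],s['eef_pos'],s['eef_rot'],r.tip_extent)
E
```

```text
pics
scene {'K': array([[504.44679483,   0.        , 280.24002449],
       [  0.        , 504.44679483, 206.32728662],
       [  0.        ,   0.        ,   1.        ]]), 'R': array([[ 0.25250667,  0.96759277,  0.00214626],
       [ 0.62963122, -0.16262586, -0.75968241],
       [-0.73471417,  0.19317622, -0.65029073]]), 't': array([-0.17172695, -0.25902573,  1.95200728])}
top {'K': array([[385.51074137,   0.        , 280.15703853],
       [  0.        , 385.51074137, 208.40867367],
       [  0.        ,   0.        ,   1.        ]]), 'R': array([[ 0.01091857, -0.99986955,  0.01190258],
       [-0.98147962, -0.01299293, -0.19112545],
       [ 0.19125517, -0.00959533, -0.98149345]]), 't': array([1.01715608e-03, 6.15808228e-01, 1.27214147e+00])}
{'K': array([[325.1922621 ,   0.        , 278.78937318],
       [  0.        , 325.1922621 , 204.19967937],
       [  0.        ,   0.        ,   1.        ]]), 'tool_from_camera': array([[ 2.00332779e-04, -9.65662398e-01, -2.59800104e-01,
         6.51768397e-02],
       [ 9.99999701e-01, -6.76904035e-07,  7.73619321e-04,
         1.89442749e-04],
       [-7.47230948e-04, -2.59800181e-01,  9.65662108e-01,
        -1.16114369e-01],
       [ 0.00000000e+00,  0.00000000e+00,  0.00000000e+00,
         1.00000000e+00]])}
0.1 [ 0.17692003 -0.4939557   0.25569862] [ 9.85258786e-01  1.71069124e-01 -2.46747597e-05 -6.91895046e-04] 0.025
```

View pics/scene0.png

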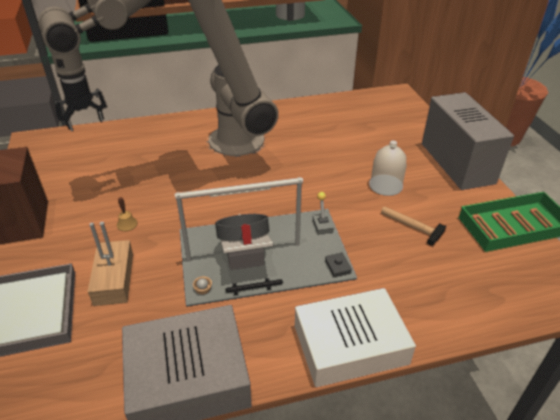

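View pics/top0.png

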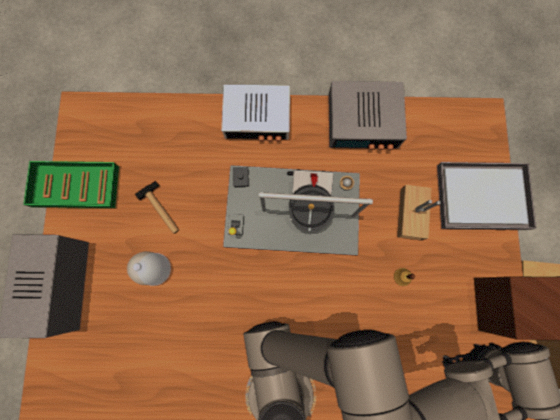

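```bash
python3 - <<'E'
import cv2
a=cv2.imread('pics/top0.png')[90:300,120:420]; cv2.imwrite('pics/top0c.png',cv2.resize(a,(790,553),interpolation=cv2.INTER_CUBIC))
a=cv2.imread('pics/scene0.png')[90:300,150:450]; cv2.imwrite('pics/scene0c.png',cv2.resize(a,(790,553),interpolation=cv2.INTER_CUBIC))
E
```

```text
(no output)
```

View pics/top0c.png

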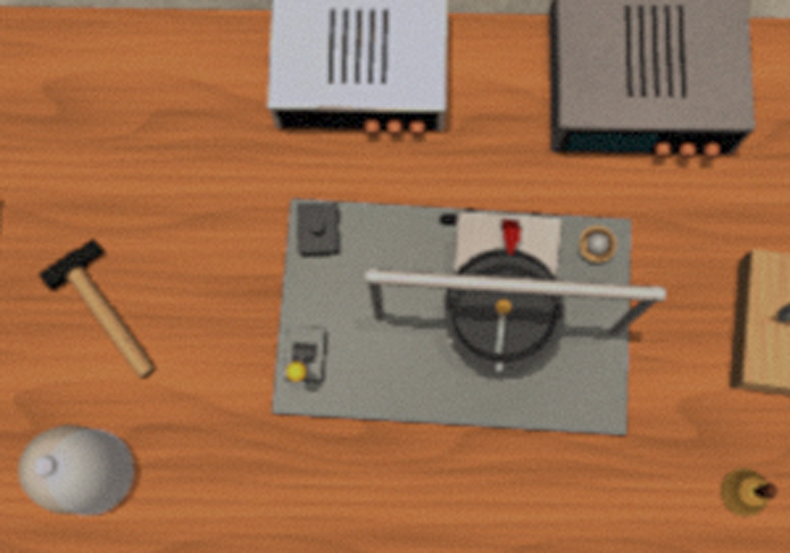

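View pics/scene0c.png

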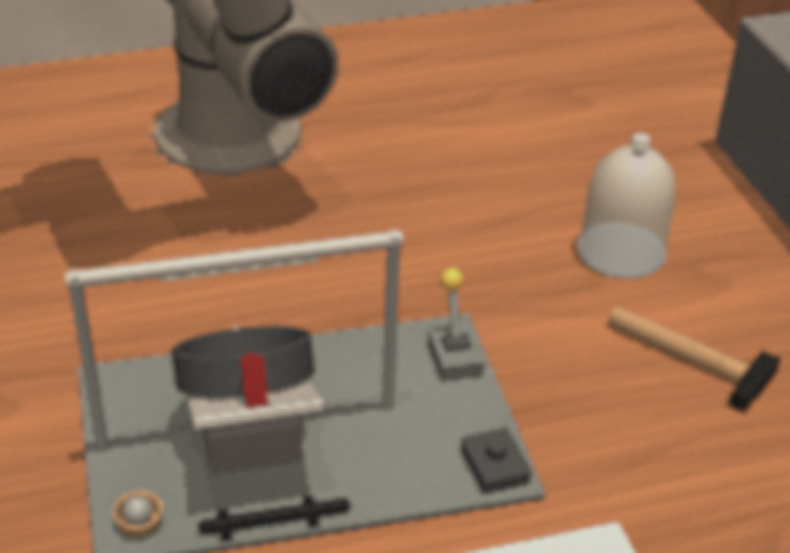

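The images show the mark on the low side, nearly half a turn from the red pointer. The knob leans toward the robot. I'll enlarge the key features to read them more precisely.

```bash
python3 - <<'E'
import cv2,numpy as np
def crop(n,c0,r0,w,h,s,out):
    a=cv2.imread(f'pics/{n}0.png')[r0:r0+h,c0:c0+w]; b=cv2.resize(a,None,fx=s,fy=s,interpolation=cv2.INTER_CUBIC)
    for k in range(0,w,10): cv2.putText(b,str(c0+k),(k*s,10),0,.35,(0,255,255),1); cv2.line(b,(k*s,12),(k*s,18),(0,255,255),1)
    for k in range(0,h,10): cv2.putText(b,str(r0+k),(0,k*s+4),0,.35,(0,255,0),1)
    cv2.imwrite(out,b)
crop('top',220,160,155,100,5,'pics/t1.png')
crop('scene',175,175,160,110,5,'pics/s1.png')
E
```

```text
(no output)
```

View pics/t1.png

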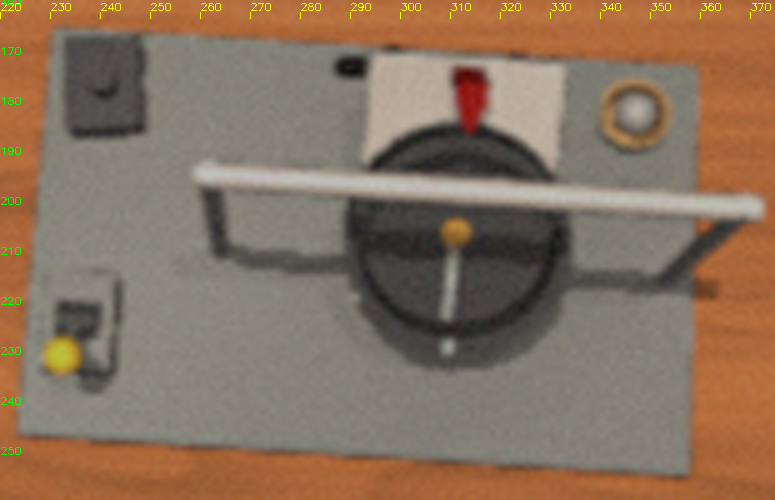

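View pics/s1.png

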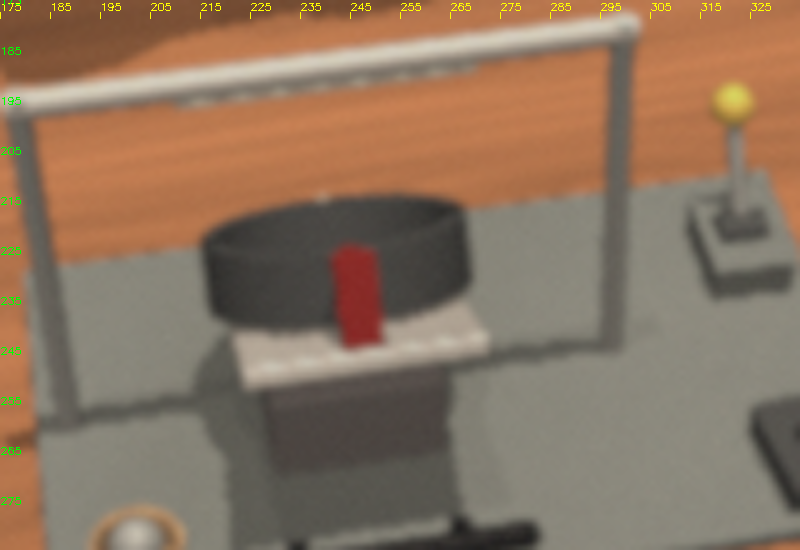

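```bash
cat > h.py <<'E'
import numpy as np
from scipy.optimize import least_squares
from scipy.spatial.transform import Rotation as Ro
AX=np.array([-.5,0,.866025]); UP=np.array([.866025,0,.5]); YY=np.array([0,1,0.])
def unit(p):
    c,s=np.cos(p[2]),np.sin(p[2]); return np.array([[c,-s,0],[s,c,0],[0,0,1.]]),np.array([p[0],p[1],0])
def proj(m,X):
    q=m['K']@(m['R']@X+m['t']); return q[:2]/q[2]
def wheelpt(h,rad,ang,dz=0,xc=None):
    # centre of rim plane; underside centre above origin (x=0): centre = (0,0,h)+AX*.042
    return np.array([0,0,h])+AX*(.042+dz)+rad*(np.cos(ang)*UP+np.sin(ang)*YY)
E
cat > fit.py <<'E'
from h import *
from workcell import optics
T=optics.camera_model('top');S=optics.camera_model('scene')
print('cams',-T['R'].T@T['t'],-S['R'].T@S['t'])
def model(p):
    R,t=unit(p); h,xo,ang,bx,la,by=p[3:9]
    W=lambda v:R@np.array(v)+t
    kn=lambda: W([-.07+.08*np.sin(-.5+la),.255,.034+.08*np.cos(-.5+la)])
    f=[]
    def o(n,m,X,uv,w=1): f.append((n,(proj(m,X)-(np.array(uv)-.4)),w))
    o('c++',T,W([xo+.15,.295,.012]),(231,165.6)); o('c+-',T,W([xo+.15,-.18,.012]),(359.6,173.4))
    o('c--',T,W([xo-.15,-.18,.012]),(357.6,255.2)); o('c-+',T,W([xo-.15,.295,.012]),(223,247))
    o('Sc-+',S,W([xo-.15,.295,.012]),(328,209.4))
    o('hub',T,W(wheelpt(h,0,0,-.030)),(311,206.4))
    o('mark',T,W(wheelpt(h,.075,ang)),(309.4,230),.3); o('markS',S,W(wheelpt(h,.072,ang)),(239.6,214.4))
    o('pt',T,W(wheelpt(h,.079,0)),(314,187)); o('ptS',S,W(wheelpt(h,.079,0)),(246,224.6),.5)
    o('kn',T,kn(),(232.4,231)); o('knS',S,kn(),(321.6,195.6))
    for sg,a,b in((1,(260.6,194.6),(301,180)),(-1,(370.4,201.4),(179.4,195))):
        X=W([bx,sg*by,.25]); o('bar',T,X,a); o('barS',S,X,b)
    return f
s=least_squares(lambda p:np.concatenate([e*w for _,e,w in model(p)]),[.5,-.08,0,.08,0,3.1,0,0,.16],x_scale=[.01,.01,.02,.01,.01,.1,.01,.1,.01],loss='soft_l1')
np.set_printoptions(precision=4,suppress=True)
print(s.x)
for n,e,w in model(s.x): print(n,e)
p=s.x;R,t=unit(p);print('centre',R@wheelpt(p[3],0,0)+t)
np.save('pose.npy',p)
E
python3 fit.py
```

```text
cams [0.36108849 0.02122479 1.36628304] [ 1.64062029 -0.25304392  1.07296352]
[ 0.6211 -0.0928 -0.0511  0.0941 -0.0002  3.1277 -0.0095  0.0571  0.1624]
c++ [-0.9124 -0.6538]
c+- [ 0.2152 -0.2558]
c-- [0.2822 0.2656]
c-+ [-0.3603 -0.0862]
Sc-+ [ 0.3125 -1.455 ]
hub [-0.0894  0.4025]
mark [-0.2355  0.9463]
markS [-0.0277 -0.1072]
pt [-0.483  -0.5392]
ptS [-1.2124  0.4051]
kn [-0.2405  0.0514]
knS [0.0812 0.1332]
bar [0.0503 0.2917]
barS [-0.5345  0.5262]
bar [-0.5937  0.3912]
barS [-1.8412  0.9596]
centre [ 0.6002 -0.0917  0.1304]
```

```bash
cat >> h.py <<'E'
P=np.load('pose.npy') if __import__('os').path.exists('pose.npy') else None
def wpose(phi,dz,rad=.070,flip=False,P=None):
    """TCP pose, tool along -axis, jaws radial at wheel angle phi; dz TCP height above rim plane"""
    P=np.load('pose.npy') if P is None else P
    R,t=unit(P); pos=R@wheelpt(P[3],rad,phi,dz)+t
    y=np.cos(phi)*UP+np.sin(phi)*YY
    if flip:y=-y
    z=-AX; x=np.cross(y,z)
    q=Ro.from_matrix(R@np.c_[x,y,z]).as_quat()
    return pos,q
E
python3 - <<'E'
from h import *
from workcell import r
np.set_printoptions(precision=2,suppress=True)
for fl in(0,1):
  for d in (90,110,130,150,180,210,230,250,270):
    print(fl,d,*[r.solve_ik(*wpose(np.radians(d),z,flip=fl)) for z in(0.0,.12)])
E
```

```text
0 90 None [-0.22  0.18  1.93  0.17  0.52 -1.87]
0 110 None [-0.24  0.16  2.    0.21  0.47 -2.27]
0 130 None [-0.28  0.15  2.06  0.27  0.44 -2.72]
0 150 None [-0.35  0.14  2.1   0.36  0.43  3.08]
0 180 None [-0.45  0.14  2.11  0.47  0.44  2.36]
0 210 None [-0.53  0.16  2.07  0.51  0.5   1.73]
0 230 [-0.49  0.45  1.99  0.79  0.31  1.11] [-0.56  0.18  2.02  0.5   0.54  1.38]
0 250 [-0.5   0.46  1.93  0.69  0.35  0.87] [-0.57  0.2   1.95  0.47  0.58  1.06]
0 270 [-0.49  0.47  1.86  0.59  0.39  0.63] [-0.55  0.22  1.88  0.43  0.61  0.77]
1 90 None [-0.22  0.18  1.93  0.17  0.52  1.27]
1 110 None [-0.24  0.16  2.    0.21  0.47  0.87]
1 130 None [-0.28  0.15  2.06  0.27  0.44  0.42]
1 150 None [-0.35  0.14  2.1   0.36  0.43 -0.06]
1 180 None [-0.45  0.14  2.11  0.47  0.44 -0.78]
1 210 None [-0.53  0.16  2.07  0.51  0.5  -1.41]
1 230 [-0.49  0.45  1.99  0.79  0.31 -2.03] [-0.56  0.18  2.02  0.5   0.54 -1.76]
1 250 [-0.5   0.46  1.93  0.69  0.35 -2.27] [-0.57  0.2   1.95  0.47  0.58 -2.08]
1 270 [-0.49  0.47  1.86  0.59  0.39 -2.51] [-0.55  0.22  1.88  0.43  0.61 -2.37]
```

```bash
cat >> h.py <<'E'
def wpose2(phi,dz,alpha,rad=.070,flip=False,tip=.006,P=None):
    """as wpose, tilted by alpha about the jaw (radial) axis through the grasp point"""
    pos,q=wpose(phi,dz,rad,flip,P)
    M=Ro.from_quat(q); g=pos+M.apply([0,0,tip])
    N=M*Ro.from_euler('y',alpha)
    return g-N.apply([0,0,tip]),N.as_quat()
E
python3 - <<'E'
from h import *
from workcell import r
for fl in(0,1):
  for d in range(90,271,15):
    o=[]
    for a in range(-40,41,10):
      q=[r.solve_ik(*wpose2(np.radians(d),z,np.radians(a),flip=fl)) for z in(0.0,.06)]
      o.append('%4s/%5s'%('--' if q[0] is None else '%.2f'%q[0][4],'--' if q[0] is None else '%.2f'%q[0][5])+('' if q[1] is not None else '!'))
    print(fl,d,o)
E
```

```text
0 90 ['1.12/ 1.59', '0.75/ 1.66', '0.40/ 1.79', '  --/   --!', '  --/   --', '0.56/-1.77', '0.83/-1.71', '1.08/-1.68', '1.33/-1.67']
0 105 ['1.15/ 1.47', '0.81/ 1.58', '0.47/ 1.76', '  --/   --!', '  --/   --', '0.50/-1.93', '0.76/-1.82', '1.01/-1.77', '1.26/-1.75']
0 120 ['1.11/ 1.39', '0.82/ 1.52', '0.52/ 1.71', '  --/   --!', '  --/   --', '0.43/-2.09', '0.68/-1.92', '0.92/-1.84', '1.16/-1.81']
0 135 ['1.05/ 1.38', '0.81/ 1.50', '0.56/ 1.66', '0.31/ 2.02', '  --/   --', '0.35/-2.24', '0.58/-1.99', '0.82/-1.89', '1.05/-1.84']
0 150 ['1.01/ 1.44', '0.81/ 1.52', '0.59/ 1.64', '0.36/ 1.89', '  --/   --', '  --/   --', '0.48/-2.01', '0.71/-1.88', '0.93/-1.82']
0 165 ['1.02/ 1.51', '0.83/ 1.55', '0.62/ 1.63', '0.40/ 1.78', '  --/   --', '  --/   --!', '0.38/-1.96', '  --/   --', '  --/   --!']
0 180 ['1.07/ 1.55', '0.87/ 1.58', '0.66/ 1.62', '0.44/ 1.69', '  --/   --', '  --/   --!', '  --/   --!', '  --/   --!', '  --/   --!']
0 195 ['1.14/ 1.57', '0.93/ 1.57', '0.71/ 1.58', '0.48/ 1.60', '  --/   --', '  --/   --!', '  --/   --!', '  --/   --!', '  --/   --!']
0 210 ['1.21/ 1.56', '0.
[... 1691 characters left out ...]
', '0.93/-1.57', '1.14/-1.57']
1 210 ['0.86/ 1.89', '0.60/ 1.88', '0.32/ 1.94!', '  --/   --!', '  --/   --', '0.52/-1.65', '0.76/-1.61', '0.99/-1.60', '1.21/-1.59']
1 225 ['1.00/ 1.92', '0.69/ 1.93', '0.37/ 2.05!', '  --/   --!', '0.29/-1.97', '0.55/-1.76', '0.80/-1.69', '1.04/-1.65', '1.27/-1.63']
1 240 ['1.11/ 1.84', '0.75/ 1.90', '0.42/ 2.09', '  --/   --!', '0.33/-2.15', '0.58/-1.87', '0.84/-1.78', '1.08/-1.72', '1.32/-1.69']
1 255 ['1.13/ 1.74', '0.77/ 1.85', '0.45/ 2.12', '  --/   --', '0.36/-2.33', '0.60/-2.00', '0.86/-1.88', '1.10/-1.81', '1.35/-1.77']
1 270 ['1.08/ 1.68', '0.76/ 1.84', '0.47/ 2.15', '0.30/ 2.90', '0.39/-2.51', '0.61/-2.14', '0.86/-1.98', '1.10/-1.91', '1.34/-1.86']
```

Straight along the wheel axis is outside the wrist's joint range. A 20° tilt about the jaw's radial axis works from phi 90° to 210°, and it leans away from the bar. Next I'll hover and take a wrist image to refine the pose.

```bash
cat >> h.py <<'E'
def wp(deg,back=0,a=-20,dz=0.0,**k):
    pos,q=wpose2(np.radians(deg),dz,np.radians(a),**k)
    return pos-Ro.from_quat(q).apply([0,0,back]),q
E
python3 - <<'E'
from h import *
from workcell import r,optics,command_gripper
import cv2
command_gripper(.05)
r.reach(*wp(130,.13))
r.hold(.2)
s=r.read_state(); p,d=optics.get_image('wrist'); np.savez('pics/w1.npz',p=p,d=d,pos=s['eef_pos'],q=s['eef_rot'])
cv2.imwrite('pics/w1.png',cv2.resize(p[...,::-1],(784,588),interpolation=cv2.INTER_CUBIC))
p,d=optics.get_image('scene');cv2.imwrite('pics/s2.png',p[...,::-1])
print(s['time_s'],s['eef_pos'],s['joint_positions'],s['contact_force'])
E
```

```text
2.675 [ 0.47098301 -0.06176671  0.19568319] [-0.67195353  0.16993845  2.31564664  1.45439506  0.62843449  2.09209583] [0.41704429 0.41322361 0.72202025]
```

View pics/w1.png

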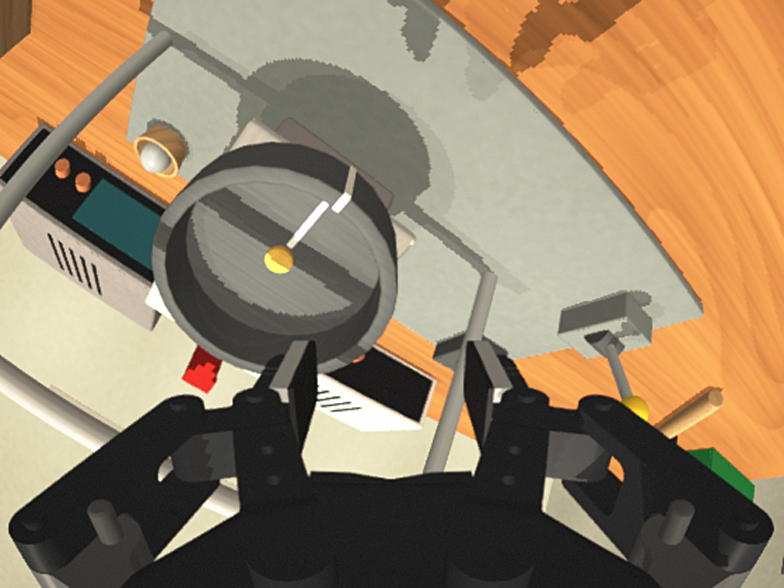

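View pics/s2.png

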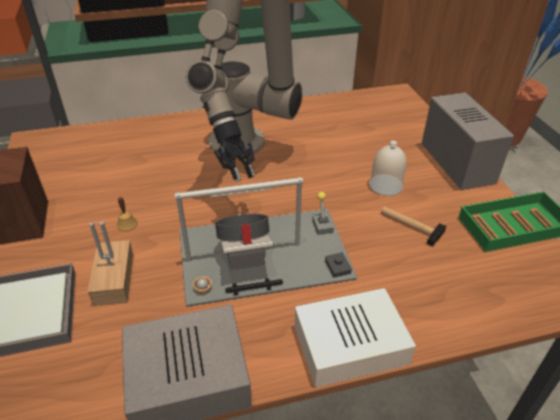

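The wrist view is clear. The hub is near (278,260), the mark runs from there to (355,170), and the pointer is at (200,368). I'll overlay the model on it.

```bash
cat >> h.py <<'E'
def wproj(m,pos,q,X):
    X=np.atleast_2d(X); Tc=m['tool_from_camera']
    L=Ro.from_quat(q).inv().apply(X-pos); C=(L-Tc[:3,3])@Tc[:3,:3]
    rr=np.hypot(C[:,0],C[:,1]); th=np.arctan2(rr,C[:,2]); K=m['K']
    return np.c_[K[0,2]+K[0,0]*th*C[:,0]/rr, K[1,2]+K[1,1]*th*C[:,1]/rr]
def feats(P,ang):
    R,t=unit(P); W=lambda v:np.atleast_2d(v)@R.T+t
    a=np.linspace(0,2*np.pi,180)
    cir=lambda rad,dz:W(np.array([wheelpt(P[3],rad,x,dz) for x in a]))
    f={'o':cir(.075,0),'i':cir(.065,0),'f':cir(.065,-.034),'h':W(wheelpt(P[3],0,0,-.030)),'p':W(wheelpt(P[3],.079,0)),
       'm':W(np.array([wheelpt(P[3],x,ang) for x in (.065,.075)]+[wheelpt(P[3],x,ang,-.034) for x in(.01,.064)]+[wheelpt(P[3],.075,ang,-.042)])),
       'k':W([-.07+.08*np.sin(-.5+P[7]),.255,.034+.08*np.cos(-.5+P[7])])}
    return f
def overlay(pic,m,pos,q,P,ang,out,s=2):
    import cv2
    b=cv2.resize(pic[...,::-1],None,fx=s,fy=s,interpolation=cv2.INTER_CUBIC)
    for k,X in feats(P,ang).items():
        for u,v in wproj(m,pos,q,X): cv2.circle(b,(int((u+.5)*s),int((v+.5)*s)),1 if k in'oif' else 3,(0,255,0) if k!='m' else (255,0,255),-1)
    cv2.imwrite(out,b)
E
python3 - <<'E'
from h import *
from workcell import optics
P=np.load('pose.npy');z=np.load('pics/w1.npz');m=optics.camera_model('wrist')
overlay(z['p'],m,z['pos'],z['q'],P,P[5],'pics/o1.png')
import cv2
b=cv2.imread('pics/o1.png'); print(b.shape); cv2.imwrite('pics/o1c.png',b[150:620,150:900])
E
```

```text
(840, 1120, 3)
```

View pics/o1c.png

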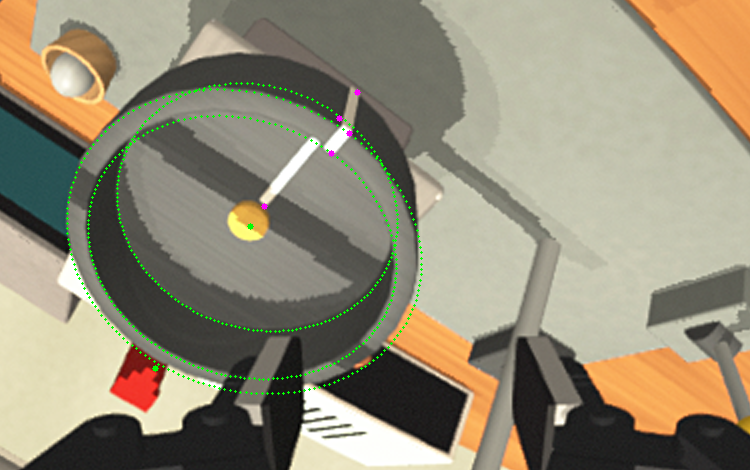

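```bash
cat > refine.py <<'E'
from h import *
from workcell import optics
P=np.load('pose.npy');np.save('pose0.npy',P);z=np.load('pics/w1.npz');m=optics.camera_model('wrist')
px=lambda u,v:(np.array([u,v])+150)/2-.5
def res(v):
    Q=P.copy();Q[:4]=v[:4]; f=feats(Q,v[4]); pr=lambda X:wproj(m,z['pos'],z['q'],X)
    o=pr(f['o']); M=pr(f['m'])
    e=[pr(f['h'])[0]-px(248,221),M[0]-px(331,149),M[1]-px(349,131),pr(f['p'])[0]-px(153,358),
       [o[:,0].min()-px(67,0)[0],o[:,0].max()-px(417,0)[0],o[:,1].max()-px(0,384)[1]]]
    e=np.concatenate(e); pri=(v[:4]-P[:4])/np.array([.003,.003,.01,.003])
    return np.r_[e,pri]
s=least_squares(res,np.r_[P[:4],P[5]],x_scale=[.01,.01,.02,.01,.1]);v=s.x
np.set_printoptions(precision=4,suppress=True);print(v,v-np.r_[P[:4],P[5]],np.degrees(v[4]));print(s.fun)
Q=P.copy();Q[:4]=v[:4];Q[5]=v[4];np.save('pose.npy',Q)
overlay(z['p'],m,z['pos'],z['q'],Q,Q[5],'pics/o2.png')
import cv2
b=cv2.imread('pics/o2.png'); cv2.imwrite('pics/o2c.png',b[150:620,150:900])
E
python3 refine.py
```

```text
[ 0.6239 -0.0951 -0.0561  0.0904  3.103 ] [ 0.0028 -0.0023 -0.0051 -0.0036 -0.0247] 177.78976524039246
[-0.0906 -0.9558  0.2382  0.032   0.0601 -0.3604  0.2247  1.0789 -0.0079
 -0.2897  0.7672  0.9268 -0.7733 -0.5056 -1.2096]
```

View pics/o2c.png

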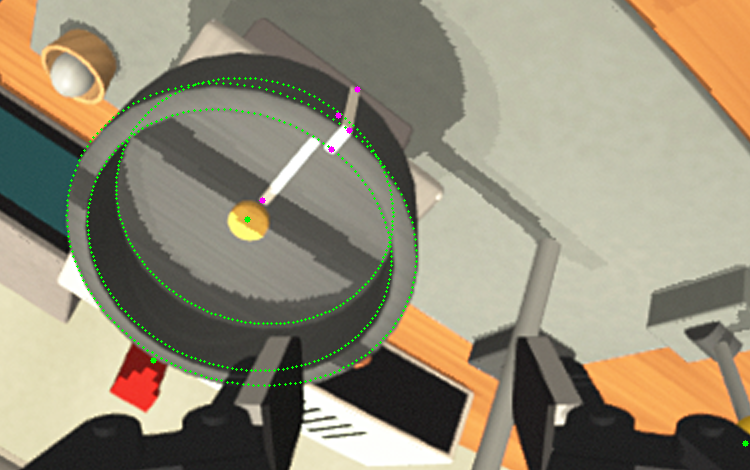

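```bash
python3 - <<'E'
from h import *
from workcell import r,command_gripper,optics
import cv2
np.set_printoptions(precision=3,suppress=True)
r.reach(*wp(99,.09)); f0=np.array(r.read_state()['contact_force'])
print('hit',r.move_straight(*wp(99,0),speed=.06,max_force=8))
s=r.read_state();print(s['time_s'],s['eef_pos'],wp(99)[0],s['contact_force']-f0)
command_gripper(0.0,20)
s=r.read_state();print(s['time_s'],s['grip_width'],s['contact_force']-f0)
p,d=optics.get_image('wrist');cv2.imwrite('pics/w2.png',cv2.resize(p[...,::-1],(784,588)))
E
```

```text
hit False
5.2833 [ 0.596 -0.025  0.12 ] [ 0.596 -0.025  0.12 ] [-0.551  0.823  0.347]
5.7 0.01231578207300681 [-3.694  0.565  3.109]
```

View pics/w2.png

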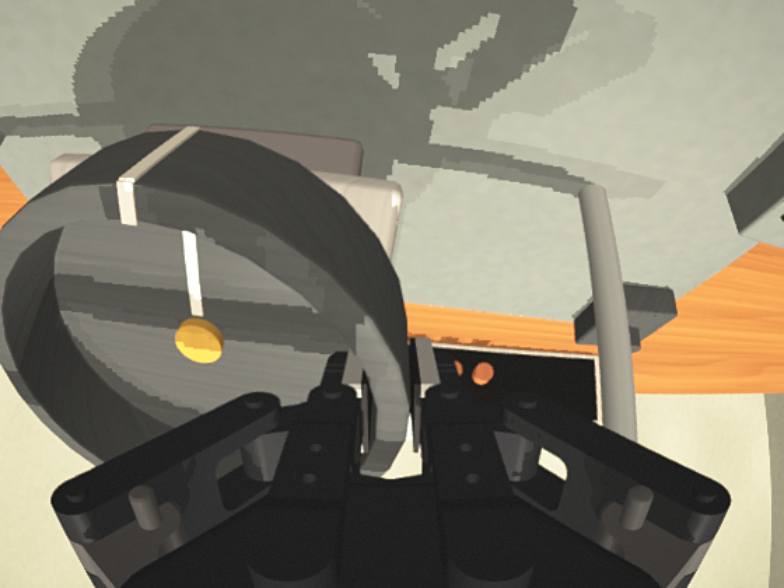

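The rim is pinched at 12 mm with small forces. Now the first stroke, anticlockwise.

```bash
cat >> h.py <<'E'
def stroke(r,a,b,n=13,speed=.08,lim=35):
    f=[]
    for d in np.linspace(a,b,n+1)[1:]:
        r.move_straight(*wp(d),speed=speed)
        s=r.read_state(); f.append(np.linalg.norm(s['contact_force']))
        if f[-1]>lim: print('force',d,s['contact_force']); break
    print('stroke end',d,'maxF',max(f),'width',s['grip_width'],'t',s['time_s'])
    return d
E
python3 - <<'E'
from h import *
from workcell import r,command_gripper,optics
import cv2
stroke(r,99,190)
s=r.read_state();print(s['contact_force'])
p,d=optics.get_image('wrist');cv2.imwrite('pics/w3.png',cv2.resize(p[...,::-1],(784,588)))
E
```

```text
stroke end 190.0 maxF 7.5800316622116375 width 0.0121163304044919 t 9.325
[ 5.12829035 -2.3994884   1.81387444]
```

View pics/w3.png

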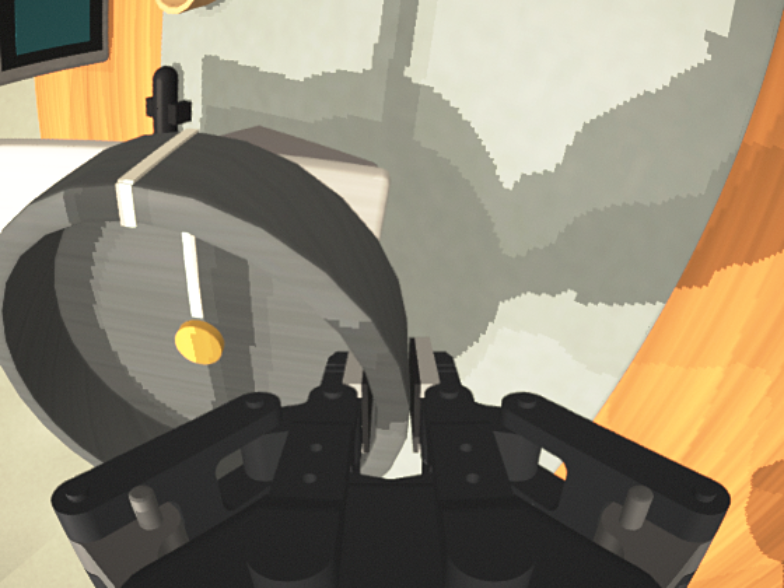

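```bash
python3 - <<'E'
from h import *
from workcell import r,command_gripper,optics
import cv2
command_gripper(.05); r.move_straight(*wp(190,.06),speed=.15)
r.reach(*wp(99,.06)); f0=np.array(r.read_state()['contact_force'])
s=r.read_state();p,d=optics.get_image('wrist'); np.savez('pics/w4.npz',p=p,d=d,pos=s['eef_pos'],q=s['eef_rot']);cv2.imwrite('pics/w4.png',cv2.resize(p[...,::-1],(784,588)))
print('hit',r.move_straight(*wp(99,0),speed=.08,max_force=8))
command_gripper(0.0,20)
s=r.read_state();print(s['grip_width'],s['contact_force']-f0)
stroke(r,99,188)
s=r.read_state();print(s['contact_force'])
p,d=optics.get_image('wrist');np.savez('pics/w5.npz',p=p,d=d,pos=s['eef_pos'],q=s['eef_rot']);cv2.imwrite('pics/w5.png',cv2.resize(p[...,::-1],(784,588)))
P=np.load('pose.npy')
overlay(p,optics.camera_model('wrist'),s['eef_pos'],s['eef_rot'],P,P[5]+np.radians(180),'pics/o5.png')
b=cv2.imread('pics/o5.png');cv2.imwrite('pics/o5c.png',b[150:750,0:760])
E
```

```text
hit False
0.011743525726607354 [-4.73994346 -0.16234611  3.78534569]
stroke end 188.0 maxF 7.187588924302257 width 0.011875276530769365 t 16.675
[ 1.17099793 -3.71221132  4.34132793]
```

View pics/w4.png

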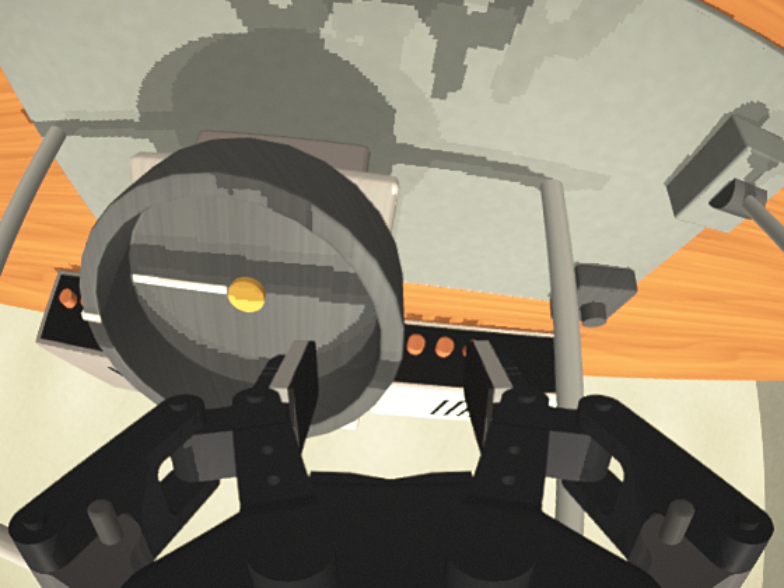

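View pics/o5c.png

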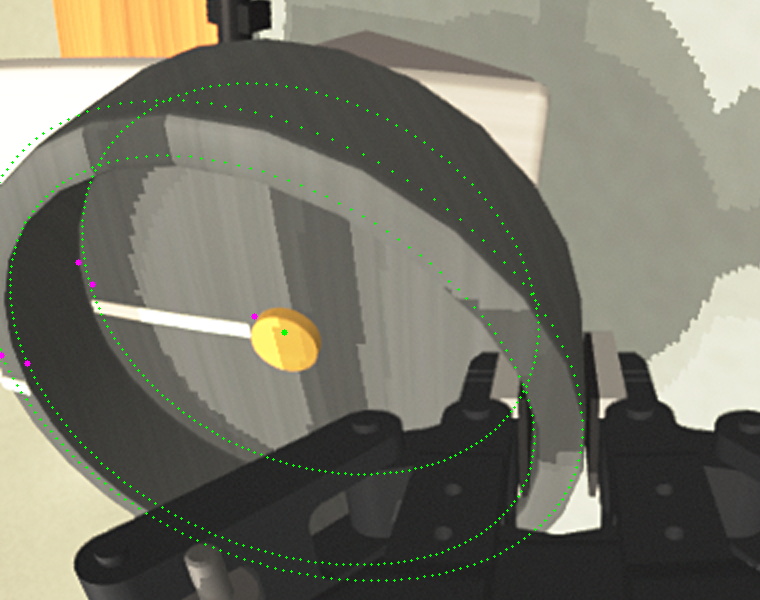

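```bash
cat > look.py <<'E'
import sys
from h import *
from workcell import r,command_gripper,optics
import cv2
n=sys.argv[1]; command_gripper(.05)
s=r.read_state(); q=s['eef_rot']; r.move_straight(s['eef_pos']-Ro.from_quat(q).apply([0,0,.06]),speed=.15)
r.reach(*wp(130,.13)); r.hold(.15)
s=r.read_state();p,d=optics.get_image('wrist');np.savez(f'pics/{n}.npz',p=p,d=d,pos=s['eef_pos'],q=s['eef_rot'])
P=np.load('pose.npy'); overlay(p,optics.camera_model('wrist'),s['eef_pos'],s['eef_rot'],P,0,f'pics/{n}o.png',s=4)
b=cv2.resize(p[...,::-1],None,fx=4,fy=4,interpolation=cv2.INTER_CUBIC)
cv2.imwrite(f'pics/{n}c.png',b[600:1100,400:1100]); o=cv2.imread(f'pics/{n}o.png');cv2.imwrite(f'pics/{n}oc.png',o[600:1100,400:1100])
print(s['time_s'])
p,d=optics.get_image('top');cv2.imwrite(f'pics/{n}t.png',cv2.resize(p[160:260,270:380,::-1],None,fx=6,fy=6,interpolation=cv2.INTER_CUBIC))
E
python3 look.py L1
```

```text
18.5417
```

View pics/L1c.png

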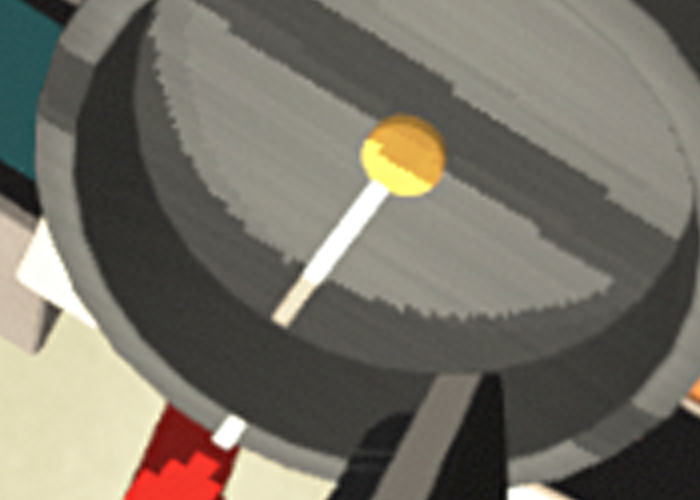

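View pics/L1oc.png

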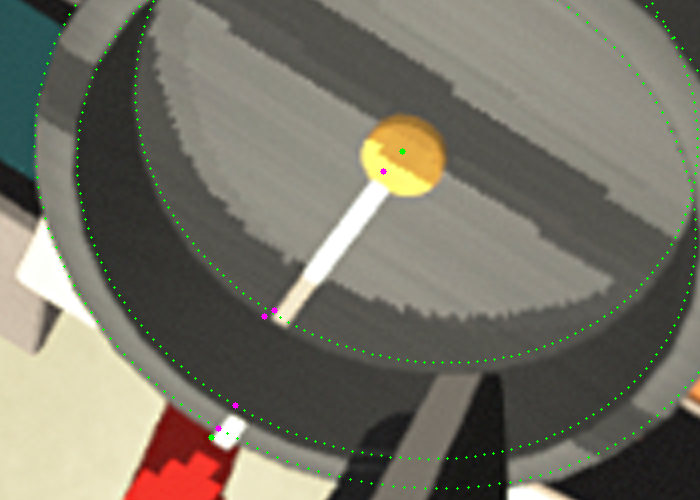

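View pics/L1t.png

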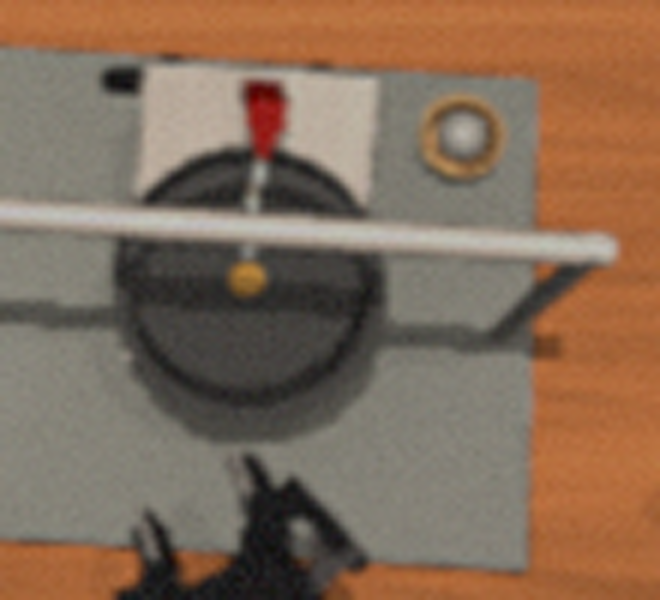

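The mark is very near the pointer. To measure the residual angle I'll take a symmetric view along the pointer plane.

```bash
cat > look2.py <<'E'
import sys
from h import *
from workcell import r,command_gripper,optics
import cv2
n=sys.argv[1]
for b in (.05,.06,.07,.08):
    if r.solve_ik(*wp(90,b,rad=0)) is not None: break
print(b); r.reach(*wp(90,b,rad=0)); r.hold(.15)
s=r.read_state();p,d=optics.get_image('wrist');np.savez(f'pics/{n}.npz',p=p,d=d,pos=s['eef_pos'],q=s['eef_rot'])
cv2.imwrite(f'pics/{n}.png',cv2.resize(p[...,::-1],(784,588)))
P=np.load('pose.npy'); print(wproj(optics.camera_model('wrist'),s['eef_pos'],s['eef_rot'],feats(P,0)['p']),wproj(optics.camera_model('wrist'),s['eef_pos'],s['eef_rot'],feats(P,0)['h']),s['time_s'])
E
python3 look2.py L2
```

```text
0.05
[[279.62629374 324.70543439]] [[279.95539701 213.00385276]] 19.625
```

View pics/L2.png

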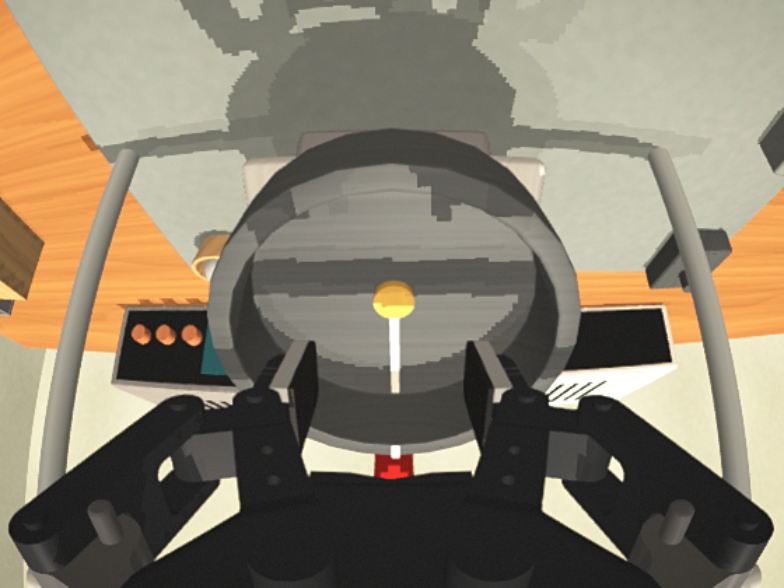

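```bash
python3 - <<'E'
import numpy as np,cv2
p=np.load('pics/L2.npz')['p']
b=cv2.resize(p[195:345,220:340,::-1],None,fx=6,fy=6,interpolation=cv2.INTER_CUBIC)
cv2.imwrite('pics/L2a.png',b[:420]);cv2.imwrite('pics/L2b.png',b[400:])
for row in range(225,345):
    a=p[row,255:305].astype(int)
    w=np.where((a.min(1)>150))[0]; rd=np.where((a[:,0]>90)&(a[:,1]<50))[0]
    if len(w) and len(w)<12 or len(rd): print(row,'w',w+255 if len(w)<12 else '', 'red',(rd.min()+255,rd.max()+255) if len(rd) else '')
E
```

```text
226 w [283] red 
227 w [278 279 280 281 282 283 284 285] red 
228 w [278 279 280 281 282 283 284 285] red 
229 w [278 279 280 281 282 283 284 285] red 
230 w [278 279 280 281 282 283 284 285] red 
231 w [278 279 280 281 282 283 284 285] red 
232 w [278 279 280 281 282 283 284 285] red 
233 w [278 279 280 281 282 283 284 285] red 
234 w [278 279 280 281 282 283 284 285] red 
235 w [278 279 280 281 282 283 284 285] red 
236 w [278 279 280 281 282 283 284 285] red 
237 w [278 279 280 281 282 283 284 285] red 
238 w [278 279 280 281 282 283 284 285] red 
239 w [278 279 280 281 282 283 284 285] red 
240 w [278 279 280 281 282 283 284 285] red 
241 w [278 279 280 281 282 283 284 285] red 
242 w [278 279 280 281 282 283 284 285] red 
243 w [278 279 280 281 282 283 284 285] red 
244 w [278 279 280 281 282 283 284 285] red 
245 w [278 279 280 281 282 283 284 285] red 
246 w [278 279 280 281 282 283 284 285] red 
247 w [278 279 280 281 282 283 284 285] red 
248 w [278 279 280 281 282 283 284 285] red 
249 w [278 279 280 281 282 283 284 285] red 
250 w [278 279 280 281 282 283 284 285] red 
251
[... 1454 characters left out ...]
t64(293))
327 w  red (np.int64(269), np.int64(293))
328 w  red (np.int64(269), np.int64(293))
329 w  red (np.int64(269), np.int64(293))
330 w  red (np.int64(268), np.int64(293))
331 w  red (np.int64(268), np.int64(293))
332 w  red (np.int64(268), np.int64(293))
333 w  red (np.int64(268), np.int64(294))
334 w  red (np.int64(268), np.int64(294))
335 w  red (np.int64(268), np.int64(293))
336 w  red (np.int64(268), np.int64(294))
337 w  red (np.int64(268), np.int64(294))
338 w  red (np.int64(268), np.int64(294))
339 w [264 265 266] red (np.int64(268), np.int64(294))
340 w [] red (np.int64(269), np.int64(291))
341 w [] red (np.int64(272), np.int64(285))
342 w [] red (np.int64(278), np.int64(281))
```

View pics/L2b.png

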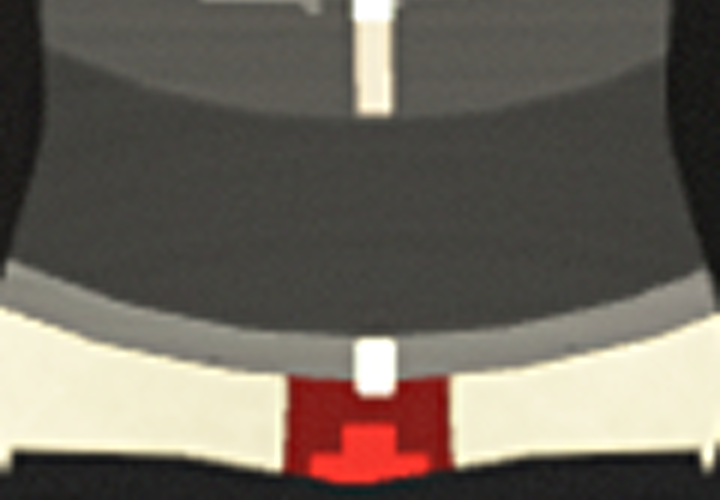

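The mark sits at column 282 and the pointer centre at 281. That is about 0.5 mm, or 0.4°, so it is well aligned. The wheel is released, so I move to the lever.

```bash
cat >> h.py <<'E'
def lpose(dx,z,dy=0.0):
    """tool down, jaws along unit y; dx unit-x of TCP relative to the pivot, z height"""
    P=np.load('pose.npy');R,t=unit(P)
    M=R@np.c_[[-1,0,0],[0,1,0],[0,0,-1]]
    return R@np.array([-.07+dx,.255+dy,z])+t, Ro.from_matrix(M).as_quat()
E
python3 - <<'E'
from h import *
from workcell import r,command_gripper,optics
import cv2
np.set_printoptions(precision=3,suppress=True)
s=r.read_state(); r.move_straight(s['eef_pos']-Ro.from_quat(s['eef_rot']).apply([0,0,.09]),speed=.2)
r.reach(*lpose(-.12,.22)); command_gripper(0.0); r.hold(.1)
s=r.read_state();p,d=optics.get_image('wrist');np.savez('pics/k1.npz',p=p,d=d,pos=s['eef_pos'],q=s['eef_rot'])
P=np.load('pose.npy');overlay(p,optics.camera_model('wrist'),s['eef_pos'],s['eef_rot'],P,0,'pics/k1.png');b=cv2.imread('pics/k1.png');cv2.imwrite('pics/k1.png',cv2.resize(b,(784,588)))
print(s['time_s'],s['eef_pos'],s['joint_positions'],feats(P,0)['k'],wproj(optics.camera_model('wrist'),s['eef_pos'],s['eef_rot'],feats(P,0)['k']))
E
```

```text
24.0917 [0.449 0.17  0.22 ] [ 0.203  0.294  1.701  0.     1.146 -1.312] [[0.534 0.165 0.106]] [[279.343 308.386]]
```

View pics/k1.png

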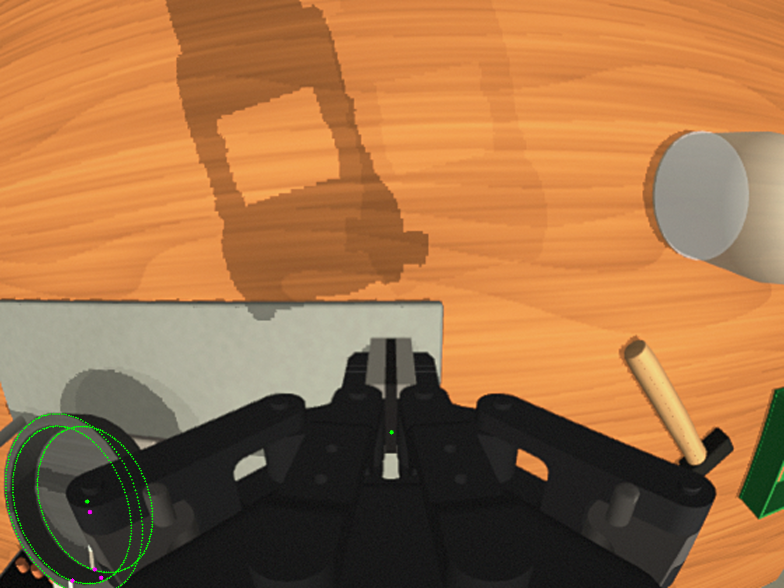

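```bash
python3 - <<'E'
from h import *
from workcell import r,command_gripper,optics
import cv2
np.set_printoptions(precision=3,suppress=True)
print(r.move_straight(*lpose(-.09,.117),speed=.12,max_force=10))
f0=np.array(r.read_state()['contact_force'])
hit=r.move_straight(*lpose(.026,.117),speed=.05,max_force=14)
s=r.read_state();P=np.load('pose.npy');R,t=unit(P)
print(hit,s['time_s'],'unit dx',(R.T@(s['eef_pos']-t))[0]+.07,s['contact_force']-f0)
for n in('scene','top'):
    p,d=optics.get_image(n);cv2.imwrite(f'pics/{n}k2.png',cv2.resize(p[120:280,160:380,::-1],None,fx=3.5,fy=3.5,interpolation=cv2.INTER_CUBIC))
E
```

```text
False
True 26.9917 unit dx 0.010426282366536109 [-1.662 -0.174  0.595]
```

View pics/scenek2.png

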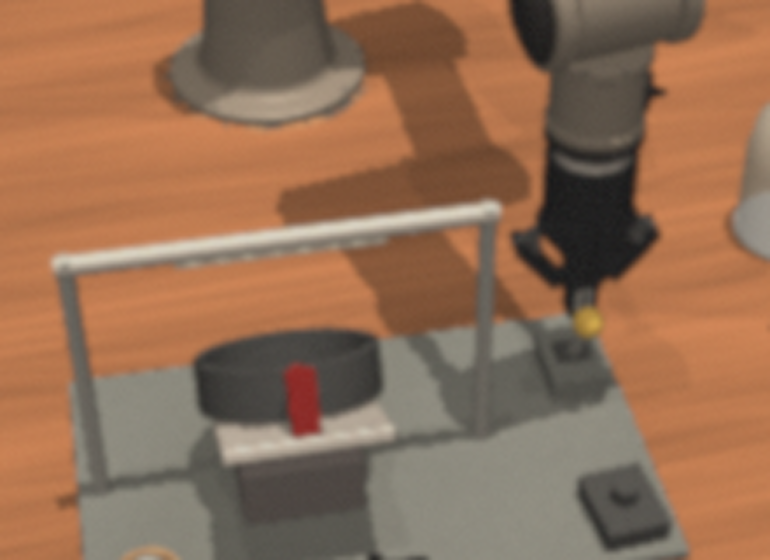

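```bash
python3 - <<'E'
from h import *
from workcell import r,command_gripper,optics
import cv2
np.set_printoptions(precision=3,suppress=True)
P=np.load('pose.npy');R,t=unit(P)
f0=np.array(r.read_state()['contact_force'])
hit=r.move_straight(*lpose(.024,.117),speed=.03,max_force=22)
s=r.read_state();print(hit,s['time_s'],'unit dx',(R.T@(s['eef_pos']-t))[0]+.07,s['contact_force']-f0)
r.move_straight(*lpose(-.06,.125),speed=.12); r.move_straight(*lpose(-.10,.24),speed=.2)
command_gripper(.05)
r.reach(*wp(130,.13)); r.reach(*wp(90,.05,rad=0)); r.hold(.2)
s=r.read_state();p,d=optics.get_image('wrist');np.savez('pics/L3.npz',p=p,d=d,pos=s['eef_pos'],q=s['eef_rot'])
cv2.imwrite('pics/L3.png',cv2.resize(p[...,::-1],(784,588)));print(s['time_s'],s['contact_force'])
for row in (320,332,335):
    a=p[row,255:305].astype(int);print(row,np.where(a.min(1)>150)[0]+255,np.where((a[:,0]>90)&(a[:,1]<50))[0][[0,-1]]+255 if row>323 else'')
S=optics.camera_model('scene');T=optics.camera_model('top')
for la in(.8,.9,1.0):
    K=R@np.array([-.07+.08*np.sin(-.5+la),.255,.034+.08*np.cos(-.5+la)])+t; print(la,proj(S,K),proj(T,K))
for n in('scene','top'):
    p,d=optics.get_image(n);cv2.imwrite(f'pics/{n}k3.png',cv2.resize(p[140:280,180:380,::-1],None,fx=4,fy=4,interpolation=cv2.INTER_CUBIC))
    hsv=cv2.cvtColor(p,cv2.COLOR_RGB2HSV);m=((hsv[...,0]>22)&(hsv[...,0]<34)&(hsv[...,1]>140)&(hsv[...,2]>90));m[:,:220]=0;m[:,340:]=0
    k=cv2.connectedComponentsWithStats(m.astype('uint8'));i=1+np.argsort(-k[2][1:,4])[:3];print(n,k[2][i],k[3][i])
E
```

```text
True 27.4083 unit dx 0.01053933473094288 [-1.929 -1.031  0.535]
33.325 [-0.377  0.244 -0.208]
320 [279 280 281 282 283 284 285] 
332 [255 256 257 258 259 260 261 262 263 264 265 266 295 296 297 298 299 300
 301 302 303 304] [268 293]
335 [255 256 257 258 259 260 261 262 263 264 265 266 296 297 298 299 300 301
 302 303 304] [268 293]
0.8 [326.304 207.497] [233.821 211.922]
0.9 [326.93  209.854] [234.112 209.852]
1.0 [327.515 212.345] [234.416 207.93 ]
scene [[326 208   5   5  21]] [[328. 210.]]
top [[231 206   6   6  29]] [[233.586 208.724]]
```

View pics/L3.png

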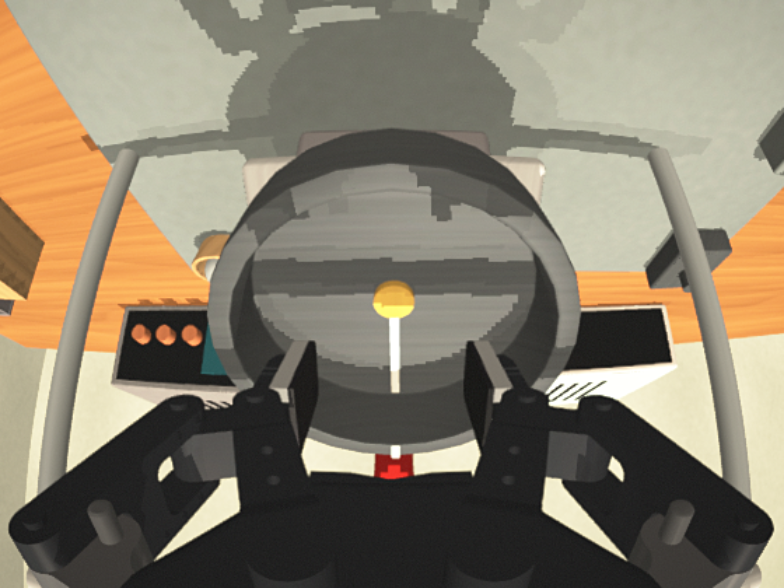

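View pics/scenek3.png

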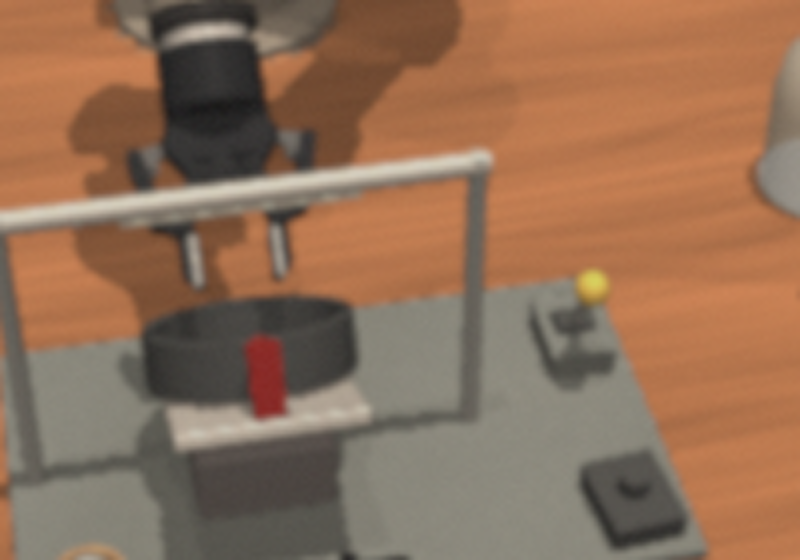

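View pics/topk3.png

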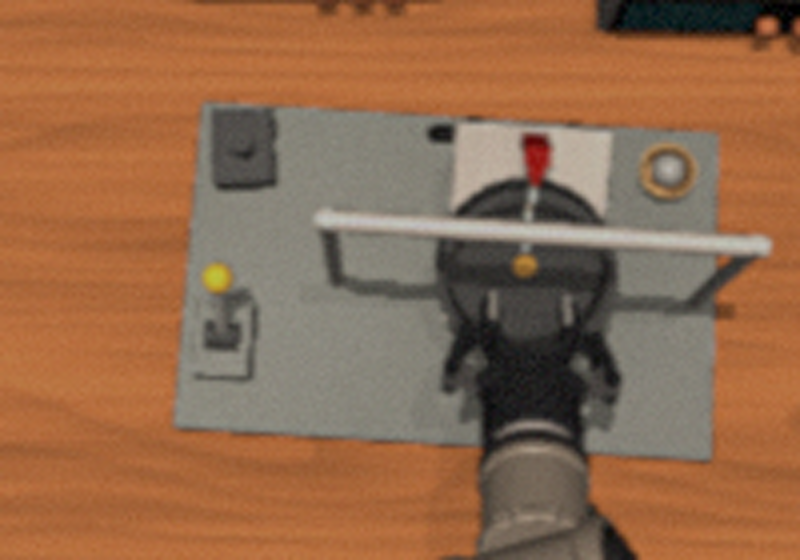

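```bash
python3 - <<'E'
from h import *
from workcell import optics
S=optics.camera_model('scene');T=optics.camera_model('top')
for f in('pose0.npy','pose.npy'):
  P=np.load(f);R,t=unit(P)
  for la in(0,.9,.95,1.0):
    K=R@np.array([-.07+.08*np.sin(-.5+la),.255,.034+.08*np.cos(-.5+la)])+t; print(f,la,proj(S,K),proj(T,K))
E
```

```text
pose0.npy 0 [320.89059143 195.02975234] [231.72331758 231.96001943]
pose0.npy 0.9 [327.194987   208.84649371] [233.40889493 211.05127011]
pose0.npy 0.95 [327.49867038 210.07203777] [233.55545128 210.06725442]
pose0.npy 1.0 [327.79098869 211.3275561 ] [233.70500976 209.12263051]
pose.npy 0 [320.73322968 195.9561684 ] [232.32664888 230.73135423]
pose.npy 0.9 [326.93005109 209.85403667] [234.11215438 209.85214458]
pose.npy 0.95 [327.22804669 211.08437301] [234.2628768  208.87127398]
pose.npy 1.0 [327.51481909 212.34462342] [234.41636405 207.92989923]
```

Both cameras put the knob at the stop, and the mark hasn't moved. I'll back off and hand in.

```bash
python3 - <<'E'
from h import *
from workcell import r
s=r.read_state(); r.move_straight(s['eef_pos']-Ro.from_quat(s['eef_rot']).apply([0,0,.07]),speed=.15); r.hold(.3)
s=r.read_state();print(s['time_s'],s['contact_force']); r.finish_job()
E
```

```text
34.3917 [-0.61768001 -0.30774806  0.40992368]
the job is handed in; nothing more can be done
```

The job is handed in: the wheel's mark is at the pointer and the locking lever is thrown fully over. It took about 34 s of the 72 s.

- **Wheel:** I pinched the rim and turned it anticlockwise in two strokes, about 180° in all, then let go. The wrist camera put the mark about 0.5 mm (0.4°) from the middle of the pointer. The mark was at the same pixels after the lever was thrown.
- **Lever:** I pushed the knob over with the fingers closed until it met its stop. A second push with a 22 N force limit moved it only 0.1 mm.
- **Other objects:** I moved none of the other objects, and none had shifted in the views I took. I did not check every one of them individually at the end. The gripper was clear of everything at hand-in.

**Checks that disagreed:**
- The lever angle depends on which pose estimate I use. The first one puts it at 1.0 rad, and the refined one at about 0.95. I trust the hard stop over that difference.
- The refined model also predicted the mark would end about 2° short of the pointer. The direct camera view of mark and pointer did not show that, and I went by the view.

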